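# Set up the pin-gauge checking jig

### The arm

A 6-joint arm with a two-finger parallel gripper is mounted at the origin on a cart in front of the work surface, level with it; the furniture and walls round the work are solid. World frame = base frame: x ahead of the robot, y to its left, z up, the work surface at z = 0. Lengths are in m, angles in degrees, forces in N, time in s.
With the tool pointing down it reaches from about 0.275 to 0.775 m from the base axis. Payload 14.6 kg.
Tool frame: the origin (TCP) lies between the finger pads; the fingertips stand 17 mm ahead of it and the grasp point (between the pads) lies 2 mm behind it (tip_reach is the distance from the TCP to the fingertips, in m); z points along the fingers, y is the line along which they close (so a half turn about z gives the same grasp; the last joint's range is limited). The gripper opens to 85 mm and grips with 20 to 120 N. Pads are 22 mm wide; open, the fingers measure 114 mm over their backs; the gripper's body (76 mm by 85 mm) begins 54 mm behind the grasp point. The pads swing forward as they close: fully open they stand 13 mm farther back than shut.
Start: joints at [-74.559, 15.075, -2.767, 72.158, 0, 81.102], TCP at [0.216, -0.478, 0.248] pointing down, gripper open.
Joint ranges: [-151.79, 151.79], [-50.71, 97.33], [-67.44, 78.34], [-121.81, 120.89], [-77.56, 73.72], [-180, 180]. Speed limits (degrees/s): [108.29, 108.29, 147.25, 159.86, 180, 180].

### API

Orientations are given as [roll, pitch, yaw] about the fixed x, y, z axes, in that order (R = Rz(yaw) Ry(pitch) Rx(roll)).
In Python, from cell import read_state, camera, get_calibration, job_done, tip_reach gives the robot as it stands.
- The arm moves only by the tool servo_tool, never from a script. Its arguments are lists of equal length, an entry for each row: "turn": the turn, a rotation vector about the tool's x, y, z in degrees, a list of three; "offset": the shift along the tool's x, y, z in mm, a list of three; "claw": the opening, from -1 (shut) to 1 (fully open). A call has 1 to 5 rows; each row shifts and turns the commanded pose from where the row before left it, along the tool's axes as they then stand; what a row does not reach is not made up. A row lasts 1/12 s, in which the tool goes at most 41.7 mm and 7.16 degrees, less where a joint would pass 70% of its speed; a pose out of reach is approached as far as the arm can. A call is refused whole if a number of a shift passes 41.7 or a number of a turn 7.16, either way. A call with a gripper value outside its range is refused whole. The fingers move at their own pace and stop on an object; the grip force is fixed at half the most. Time passes only in rows, so rows that do not move let the fingers close. It gives the time, the measured TCP pose, the force, the opening and the grip force at its end, in the units of the state.
- read_state(): the state, without advancing time (a new reading comes with each control period).
- camera(name): name is "side" or "top"; returns the picture (420x560x3 uint8, blue, green, red); there is no depth.
- get_calibration(name): a dict with "camera_matrix" (3x3 intrinsics, pixels), "k1" (the pictures are not rectified: a ray, as slopes to the right and down, at radius r is drawn at 1 + k1 r^2 times it, then the intrinsics apply), "eye" and "rotation" of the camera in the world. Camera axes: x right, y down, z forward; pixel columns grow to the right and rows downward; lengths in m; the calibration is good to about 2 mm. A picture is of the moment at which its call begins. get_calibration takes no time and is no camera call.
- job_done(): hands the job in; it is judged then, once.
The state is a dict: "time_s": time; "joints": joint angles; "joint_velocities": joint speeds; "joint_torque": joint torques, N m; "tool_pos": TCP position; "ee_rot": TCP orientation; "force": force on the tool from outside, world axes, zero at the start; "moment": the same for the moment, N m; "opening": finger opening in m; "grip_force": force on a finger pad.
Only numpy, scipy, OpenCV 4.12 (cv2) and the standard library are available. Lean on these libraries where they do the work, as an engineer would, in place of code of your own. Each camera call takes 0.05 s, during which the arm holds its last target. There are 200 camera calls.

### The job

Take the tall datum plate out of the rack and slide it, foot first, all the way home into the leaning slot of the checking jig. Then push the gauge pin along its V-groove until its end touches the plate. Leave the two short plates and everything else on the bench undisturbed.

Things in the scene. Friction and masses are not known exactly. Their poses are not given: they have to be found in the camera images.
- plate_mid (a point): Centre of the datum plate, the TALL one of three bare aluminium plates in the rack: 60 mm wide (its x), 8 mm thick (its y), 110 mm high (its z, foot to top edge), about 0.15 kg. Both faces and sides are alike. It starts in any of the three rack slots, leaning back 30 deg towards the robot (its top nearer the robot), 40 mm deep, so 70 mm stand out.
- plate_foot (a point): Middle of the datum plate's lower edge (its foot), 55 mm below plate_mid along the plate's z.
- short_a_mid (a point): Centre of one short plate: 60 x 8 x 85 mm (x, y, z), otherwise like the datum plate, also standing in the rack; it stays there. Rack slots are 60 mm apart, so 52 mm are free between neighbouring plates' faces.
- short_b_mid (a point): Centre of the other short plate, 60 x 8 x 85 mm; it stays in the rack.
- rack: Fixed plate rack, 104 x 176 mm (x, y), three grey plastic slots at y = -60, 0, +60 mm, all leaning back 30 deg towards the robot (its top nearer the robot). Each holds a plate by its two narrow edges, 40 mm deep, with 1 mm of play to each face. Origin: centre of the underside; z up; its front (-x) faces the robot, give or take its yaw.
- jig: Fixed checking jig on a grey base, 104 x 210 x 8 mm (x, y, z). Origin: centre of the underside; z up; front (-x) faces the robot, give or take its yaw. A leaning slot stands at its +y end; a level V-groove runs along x = 0 from the slot to the -y end. Groove walls end 35 mm above the worktop.
- slot_floor (a point): Middle of the floor of the jig's slot, at (7.5, 80, 26) mm in the jig's frame; a plate fully home has its foot here. The slot lies in the plane y = 80 mm. A seated plate's z (foot to top) points along (-0.5, 0, 0.866) of the jig, i.e. 30 deg towards the robot; its thickness lies along the jig's y.
- slot_mouth (a point): Middle of the slot's mouth, 45 mm from slot_floor along the lean. The slot is two facing aluminium edge channels, open between, 45 mm deep plus an 8 mm flared lead-in; inside 63 mm wide by 10 mm: 1 mm of play to each face of the plate and 1.5 mm to each edge. A plate fully home stands 65 mm out of the mouth.
- groove_end (a point): Open outer end of the V-groove, at (0, -95, 39) mm in the jig's frame, on the axis of a pin lying in the groove.
- pin_mid (a point): Centre of the gauge pin, a plain steel rod 14 mm across, 90 mm long along its y, about 0.1 kg. It lies loose in the jig's V-groove, axis 39 mm and top 46 mm above the worktop (groove walls 35 mm); it slides with 1 to 2 N.
- pin_tip (a point): Centre of the pin's end face towards the slot, 45 mm from pin_mid along the pin's +y (the jig's +y). It starts 20 to 50 mm short of where the plate will be. The other end face, with a dark band near it, is 90 mm behind.
- disc_6: Bystander: small metal sample disc, 32 mm across, 20 mm high, between rack and jig. Origin: centre of its underside. Not to be disturbed.
- screwdriver_a: Bystander: red-handled screwdriver lying between rack and jig, 186 mm long, 22 mm thick. Origin: centre of its underside. Not to be disturbed.
- jar_1: Bystander: white jar with black cap, 42 mm across, 62 mm high, behind. Origin: centre of its underside. Not to be disturbed.
- tape_1: Bystander: roll of masking tape, 106 mm across, 25 mm high, at the right. Origin: centre of its underside. Not to be disturbed.
- disc_5: Bystander: metal sample disc, 39 mm across, 18 mm high, in front. Origin: centre of its underside. Not to be disturbed.
- pen_b: Bystander: black pen lying behind, 101 mm long, 12 mm thick. Origin: centre of its underside. Not to be disturbed.
Mind the look-alikes: they are no part of the job. What is shaped like the part that bears plate_mid but orange or yellow is not meant.

How it is judged (in metres and radians):
On the way, in this order (a step that is already met when the one before it is completed fails the run):
1. the tall plate is home in the jig's slot, the pin not yet touching it (distance between plate_foot and slot_floor below 0.004 m and angle between plate_mid's own z axis and vertical between 0.45 and 0.6 rad and angle between the y axis of plate_mid and the y axis of jig, either way round below 0.1 rad and not (y of pin_tip in the frame of plate_mid between -0.006 and 0.006 m and x of pin_mid in the frame of jig between -0.003 and 0.003 m and z of pin_mid in the frame of jig between 0.036 and 0.042 m and angle between the y axis of pin_mid and the y axis of jig, either way round below 0.06 rad)), for 0.2 s.
2. the pin's end touches the plate (y of pin_tip in the frame of plate_mid between -0.006 and 0.006 m and x of pin_mid in the frame of jig between -0.003 and 0.003 m and z of pin_mid in the frame of jig between 0.036 and 0.042 m and angle between the y axis of pin_mid and the y axis of jig, either way round below 0.06 rad), for 0.2 s.
At the end, for the whole second after the job is handed in: The tall plate is fully home in the jig's slot (foot within 4 mm of the slot floor's middle, lean 26 to 34 deg, square to the groove within 0.1 rad), the pin lies in the V-groove (within 3 mm of its line and height) with its end within 2 mm of the plate's face, both released and at rest (all of step 2 and distance between plate_foot and slot_floor below 0.004 m and angle between plate_mid's own z axis and vertical between 0.45 and 0.6 rad and angle between the y axis of plate_mid and the y axis of jig, either way round below 0.1 rad and contact force between each of plate, pin and the fingers below 0.1 N and linear speed of each of plate, pin below 0.02 m/s); the robot touches nothing.
It fails at once if a short plate is moved more than 15 mm (distance of any of short_a_mid, short_b_mid from where it was at the start of the episode above 0.015 m).
It fails at once if a bystander is moved more than 20 mm (distance of any of disc_6, screwdriver_a, jar_1, tape_1, disc_5, pen_b from where it was at the start of the episode above 0.02 m).
It also fails if it takes over 58 s, if anything falls off the work surface, if the arm or the gripper's body presses on something with over 40 N, if the wrist force passes 120 N, or if a joint passes its speed limit or range.

## Working session

There is one attempt and no reset: what is moved stays moved. The work goes in short steps, Python scripts to look and compute and a tool call to move; the robot and the scene stay as the last step left them, time stands still between calls to the robot, and variables do not carry over. Pictures are saved under pics/ and viewed, at most 10 in all, crops included, and the job is handed in when it is done.

Besides the shell and the picture viewer there is one more tool, called after "Request:" by a JSON object that holds its "name" and its "arguments". servo_tool: Moves the arm, as the interface text tells. Its arguments: {"type":"object","properties":{"turn":{"type":"array"},"offset":{"type":"array"},"claw":{"type":"array"}},"required":["turn","offset","claw"]}

```bash
mkdir -p pics; ls; python3 - <<'E'
from cell import *
import cv2
print(read_state(), tip_reach)
for n in("side","top"):
    c=get_calibration(n);print(n,c)
    cv2.imwrite(f"pics/{n}0.png",camera(n))
E
```

```text
pics
{'time_s': 0.0, 'joints': array([-7.45595076e+01,  1.50974399e+01, -2.80353534e+00,  7.21572569e+01,
        6.20825828e-04,  8.11029057e+01]), 'joint_velocities': array([-0.02473535,  0.00297445, -0.04243812,  0.11358644,  0.00906728,
        0.02087209]), 'joint_torque': array([ 1.95687469e-03, -6.37608147e+01,  3.84563756e+01,  1.35193279e-02,
        8.44288138e-05,  1.74727688e-05]), 'tool_pos': array([ 0.21629767, -0.47809974,  0.24783915]), 'ee_rot': array([-1.79942565e+02, -9.61954796e-03,  2.43375815e+01]), 'force': array([ 0.16509735, -0.34996192, -0.42364362]), 'moment': array([-0.00719956, -0.06482855,  0.0435803 ]), 'grip_force': 0.0, 'opening': 0.08530809928363349} 0.017
side {'camera_matrix': array([[498.81287984,   0.        , 277.5365015 ],
       [  0.        , 498.81287984, 204.24657421],
       [  0.        ,   0.        ,   1.        ]]), 'k1': -0.06334640265707013, 'eye': array([0.3190773 , 1.12811996, 0.66203991]), 'rotation': array([-115.6827645 ,   -0.88164486, -168.00184435])}
top {'camera_matrix': array([[463.02151431,   0.        , 283.20694742],
       [  0.        , 463.02151431, 212.78336712],
       [  0.        ,   0.        ,   1.        ]]), 'k1': -0.011485673538855568, 'eye': array([ 0.50663902, -0.02588113,  1.33817004]), 'rotation': array([-176.83947897,   -0.95777372,  -91.43955297])}
```

View pics/top0.png

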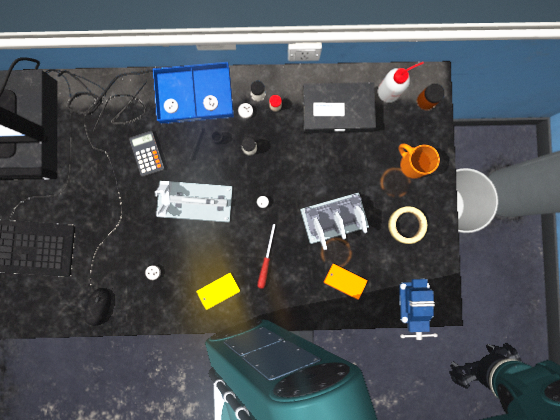

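View pics/side0.png

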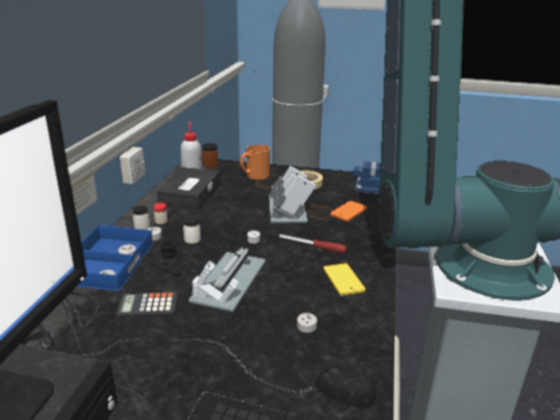

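The top view shows the jig at about (194,201), the rack with three pale plates at (335,220), and orange and yellow lying plates at (345,281) and (218,291), which are decoys. In the side view the jig is at (228,280) and the rack at (290,195). Next I'll crop close on the rack and jig.

```bash
cat > h.py <<'E'
import numpy as np, cv2
from scipy.spatial.transform import Rotation as R
from cell import *
C={n:get_calibration(n) for n in("side","top")}
def Rm(n): return R.from_euler('xyz',C[n]['rotation'],degrees=True).as_matrix()
def ray(n,px):
    K=C[n]['camera_matrix'];d=np.array([(px[0]-K[0,2])/K[0,0],(px[1]-K[1,2])/K[1,1]])
    u=d.copy()
    for _ in range(20): u=d/(1+C[n]['k1']*(u@u))
    return np.array(C[n]['eye']),Rm(n)@np.array([*u,1.])
def onz(n,px,z):
    e,d=ray(n,px);return e+d*(z-e[2])/d[2]
def proj(n,P):
    K=C[n]['camera_matrix'];p=Rm(n).T@(np.array(P)-C[n]['eye']);u=p[:2]/p[2]
    u=u*(1+C[n]['k1']*(u@u));return u*K[0,0]+K[:2,2]
def tri(pt,ps):
    A=[];b=[]
    for n,p in(("top",pt),("side",ps)):
        e,d=ray(n,p);d/=np.linalg.norm(d);M=np.eye(3)-np.outer(d,d);A.append(M);b.append(M@e)
    return np.linalg.solve(sum(A),sum(b))
E
python3 - <<'E'
import cv2,numpy as np
t=cv2.imread('pics/top0.png');s=cv2.imread('pics/side0.png')
r=lambda im,x,y,w,h,f:cv2.resize(im[y:y+h,x:x+w],None,fx=f,fy=f,interpolation=cv2.INTER_CUBIC)
a=np.hstack([r(t,290,182,100,75,4),r(t,145,165,100,75,4)])
b=np.hstack([r(s,250,155,80,70,5),r(s,185,240,80,60,5)[:300] if 0 else r(s,185,240,80,70,5)])[:300]
b=np.hstack([r(s,255,160,80,60,5),r(s,187,245,80,60,5)])
cv2.imwrite('pics/crop0.png',np.vstack([a,b]))
E
```

```text
(no output)
```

View pics/crop0.png

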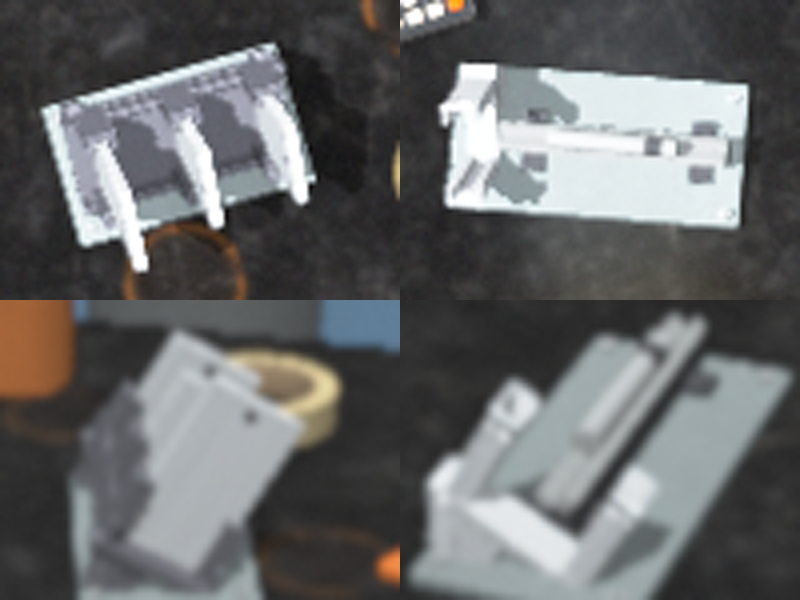

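The crop shows three plates in the rack. The left one, tip at about top pixel (326,249), stands out longest and is the front plate in the side view, with its top corner at (315,185). The other two end at (344,238) and (365,232) and are short. The yellow and orange plates on the bench are decoys. The pin lies in the groove at top pixels (182..222,201). Now I'll measure.

```bash
python3 - <<'E'
from h import *
t=cv2.imread('pics/top0.png')
g=cv2.cvtColor(t,cv2.COLOR_BGR2GRAY)
for name,(x,y,w,h),L in(("rack",(290,182,90,72),(.104,.176)),("jig",(148,170,95,60),(.104,.210))):
  for th in(80,100,120):
    m=np.zeros_like(g);m[y:y+h,x:x+w]=(g[y:y+h,x:x+w]>th)*255
    m=cv2.morphologyEx(m,cv2.MORPH_CLOSE,np.ones((5,5)))
    if name=="rack": m=cv2.morphologyEx(m,cv2.MORPH_OPEN,np.ones((11,11)))
    c=max(cv2.findContours(m,0,2)[0],key=cv2.contourArea)
    W=np.array([onz("top",p[0],.008)[:2] for p in c]).astype(np.float32)
    print(name,th,cv2.contourArea(c),cv2.minAreaRect(W))
# manual corners
for nm,o,cs in(("rack",(290,182),[(43,107),(275,43),(315,180),(80,247)]),("jig",(145,165),[(60,63),(348,85),(340,228),(45,207)])):
    P=[onz("top",(o[0]+a/4-.4,o[1]+b/4-.4),.008)[:2] for a,b in cs];P=np.array(P)
    print(nm,P.round(4).tolist(),P.mean(0),[np.linalg.norm(P[i]-P[i-1]).round(4) for i in range(4)],[np.degrees(np.arctan2(*(P[i]-P[i-1])[::-1])).round(1) for i in range(4)])
E
```

```text
rack 80 2171.0 ((0.5577442049980164, -0.197150319814682), (0.1145576685667038, 0.1783759742975235), 14.574475288391113)
rack 100 2134.5 ((0.5579093098640442, -0.19699609279632568), (0.11336643993854523, 0.17756125330924988), 14.573848724365234)
rack 120 572.5 ((0.5430152416229248, -0.1371225118637085), (0.11130846291780472, 0.05431848391890526), 11.819855690002441)
jig 80 3083.0 ((0.6185232400894165, 0.20863041281700134), (0.22385379672050476, 0.15850621461868286), 88.5882797241211)
jig 100 2632.0 ((0.6157395839691162, 0.21036729216575623), (0.21918761730194092, 0.11462526023387909), 84.17591857910156)
jig 120 2608.5 ((0.61974036693573, 0.21005915105342865), (0.2189483493566513, 0.10605836659669876), 84.23255920410156)
rack [[0.5911, -0.0997], [0.6334, -0.2688], [0.5337, -0.2944], [0.4898, -0.1235]] [ 0.56202486 -0.19658856] [np.float64(0.104), np.float64(0.1744), np.float64(0.103), np.float64(0.1764)] [np.float64(13.2), np.float64(-75.9), np.float64(-165.6), np.float64(104.4)]
jig [[0.6816, 0.3034], [0.6608, 0.0968], [0.5579, 0.1045], [0.5781, 0.3152]] [0.61961303 0.20497723] [np.float64(0.1041), np.float64(0.2077), np.float64(0.1032), np.float64(0.2117)] [np.float64(-6.5), np.float64(-95.7), np.float64(175.7), np.float64(84.5)]
```

```bash
cat >> h.py <<'E'
def plane(n,px,o,nrm):
    e,d=ray(n,px);return e+d*((np.array(o)-e)@nrm)/(d@nrm)
def fr(yaw,o):
    M=R.from_euler('z',yaw,degrees=True).as_matrix();return M,np.array(o)
RK=fr(14.2,(.562,-.1966,0)); JG=fr(-5.8,(.6195,.205,0))
E
python3 - <<'E'
from h import *
M,o=RK
for nm,px in(("far",(298.2,173.6)),("near",(315,184.8)),("short? far",(291,166)),("near",(307,176))):
    P=plane("side",px,o+M@[0,.064,0],M[:,1]);print(nm,P.round(4),(M.T@(P-o)).round(4))
t=cv2.imread('pics/top0.png');g=cv2.cvtColor(t,cv2.COLOR_BGR2GRAY)
m=np.zeros_like(g);m[185:255,305:375]=(g[185:255,305:375]>205)*255
n,lab,st,ce=cv2.connectedComponentsWithStats(m)
for i in range(1,n):
    if st[i][4]>15:
        ys,xs=np.where(lab==i); lo=ys.argmax();hi=ys.argmin()
        print(st[i],ce[i],'top',xs[ys<ys.min()+2].mean(),ys.min(),'bot',xs[ys>ys.max()-2].mean(),ys.max())
# predicted tall plate for each hypothesis of corner
print(tri((325.5,249),(315,184.8)),(M.T@(tri((325.5,249),(315,184.8))-o)))
m,o=JG
for f in((7.5,80,26),(7.5-32.5,80,26+.866*65-9),(0,-95,46)):
    P=o+m@(np.array(f)/1000);print(f,P,proj("top",P),proj("side",P))
E
```

```text
far [ 0.5219 -0.1407  0.1402] [-0.0251  0.064   0.1402]
near [ 0.475  -0.1526  0.1063] [-0.0736  0.064   0.1063]
short? far [ 0.5419 -0.1357  0.1627] [-0.0045  0.064   0.1627]
near [ 0.4979 -0.1468  0.133 ] [-0.0499  0.064   0.133 ]
[310 195  42  13  87] [330.42528736 201.16091954] top 348.3333333333333 195 bot 313.1 207
[354 206  15  27 175] [360.56571429 218.06285714] top 357.0 206 bot 365.0 232
[334 211  12  28 140] [339.67142857 223.7       ] top 336.25 211 bot 343.8 238
[305 214  25  36 267] [316.35580524 232.43445693] top 305.0 214 bot 324.4 249
[ 0.47532006 -0.15836822  0.10381296] [-0.07465293  0.05832686  0.10381296]
(7.5, 80, 26) [0.63504611 0.28383253 0.026     ] [165.11373331 195.72328812] [211.42516702 289.53742602]
(-25.0, 80, 73.28999999999999) [0.60271249 0.28711686 0.07329   ] [159.91709483 205.96351484] [224.54288458 274.02714118]
(0, -95, 46) [0.60989965 0.11048633 0.046     ] [225.75241475 202.56442978] [243.81707679 243.74154962]
```

```bash
cat >> h.py <<'E'
def tilt(F,lean=30):   # tool orientation along the lean of frame F
    s,c=np.sin(np.radians(lean)),np.cos(np.radians(lean))
    return F[0]@np.array([[c,0,s],[0,-1,0],[s,0,-c]]).T
def plan(P,T,n,start=None):
    """n equal rows from measured pose to (P,T), rounded."""
    s=read_state();p=s['tool_pos'];r=R.from_euler('xyz',s['ee_rot'],degrees=True)
    if start: p,r=start[0],R.from_matrix(start[1])
    v=(r.inv()*R.from_matrix(T)).as_rotvec(degrees=True)/n
    d=(P-p)/n
    print("pos err",(P-p).round(4),"turn/row",v.round(1))
    print([ (r*R.from_rotvec(v*i,degrees=True)).inv().apply(d*1000).round(1).tolist() for i in range(n)])
TT=RK[1]+RK[0]@[-.048,.060,.122]   # plate top mid in rack
def grasp(back): # TCP with grasp point 22 mm below top, then 'back' m up the lean
    T=tilt(RK);return TT+T[:,2]*(.024-back),T
E
python3 - <<'E'
from h import *
for b in(.1,0): print(grasp(b)[0])
s=read_state()
plan(*grasp(.1),14)
E
```

```text
[ 0.46390926 -0.15952971  0.18781793]
[ 0.51238152 -0.14726434  0.10121539]
pos err [ 0.2476  0.3186 -0.0601] turn/row [-0.2  2.1  0.7]
[[25.5, -13.4, 4.3], [25.1, -13.8, 5.2], [24.8, -14.1, 6.1], [24.3, -14.4, 7.0], [23.9, -14.7, 7.8], [23.4, -15.1, 8.6], [22.9, -15.4, 9.5], [22.3, -15.7, 10.2], [21.7, -16.0, 11.0], [21.1, -16.3, 11.8], [20.4, -16.6, 12.5], [19.8, -16.9, 13.2], [19.0, -17.2, 13.8], [18.3, -17.5, 14.5]]
```

Request:
{"name": "servo_tool", "arguments": {"turn": [[-0.2, 2.1, 0.7], [-0.2, 2.1, 0.7], [-0.2, 2.1, 0.7], [-0.2, 2.1, 0.7], [-0.2, 2.1, 0.7]], "offset": [[25.5, -13.4, 4.3], [25.1, -13.8, 5.2], [24.8, -14.1, 6.1], [24.3, -14.4, 7.0], [23.9, -14.7, 7.8]], "claw": [0, 0, 0, 0, 0]}}

```text
time_s: 0.52
tool_pos: [0.3053, -0.3634, 0.2261]
ee_rot: [179.4, -10.6, 20.8]
force: [0.6, 0.4, 1.0]
opening: 0.0426
grip_force: 0.0
```

Request:
{"name": "servo_tool", "arguments": {"turn": [[-0.2, 2.1, 0.7], [-0.2, 2.1, 0.7], [-0.2, 2.1, 0.7], [-0.2, 2.1, 0.7], [-0.2, 2.1, 0.7]], "offset": [[23.4, -15.1, 8.6], [22.9, -15.4, 9.5], [22.3, -15.7, 10.2], [21.7, -16.0, 11.0], [21.1, -16.3, 11.8]], "claw": [0, 0, 0, 0, 0]}}

```text
time_s: 0.93
tool_pos: [0.3936, -0.2496, 0.2041]
ee_rot: [179.3, -21.2, 17.3]
force: [1.2, -0.1, -0.6]
opening: 0.0426
grip_force: 0.0
```

Request:
{"name": "servo_tool", "arguments": {"turn": [[-0.2, 2.1, 0.7], [-0.2, 2.1, 0.7], [-0.2, 2.1, 0.7], [-0.2, 2.1, 0.7], [0, 0, 0]], "offset": [[20.4, -16.6, 12.5], [19.8, -16.9, 13.2], [19.0, -17.2, 13.8], [18.3, -17.5, 14.5], [0, 0, 0]], "claw": [0, 0, 0, 0, 0]}}

```text
time_s: 1.35
tool_pos: [0.4637, -0.1559, 0.185]
ee_rot: [179.9, -29.6, 14.4]
force: [0.4, -0.4, -0.8]
opening: 0.0425
grip_force: 0.0
```

```bash
python3 - <<'E'
from h import *
plan(*grasp(.1),1)
print(read_state()['opening'],read_state()['joints'].round(1))
t=camera("top");s=camera("side")
r=lambda im,x,y,w,h,f:cv2.resize(im[y:y+h,x:x+w],None,fx=f,fy=f,interpolation=cv2.INTER_CUBIC)
cv2.imwrite('pics/p1.png',np.hstack([r(t,285,170,100,120,4),r(s,245,110,100,120,4)]))
P=read_state()['tool_pos'];T=R.from_euler('xyz',read_state()['ee_rot'],degrees=True).as_matrix()
for q in(P,P+T[:,2]*.017):print(proj("top",q),proj("side",q))
E
```

```text
pos err [ 0.0002 -0.0036  0.0028] turn/row [-0.   0.4  0.2]
[[0.7, 3.6, -2.8]]
0.0424998846855895 [-41.5   1.2 -37.1  33.9  24.1 127.9]
[329.39389113 254.48615499] [320.93140771 157.70790277]
[327.80990753 251.07237045] [317.63676591 162.74601824]
```

View pics/p1.png

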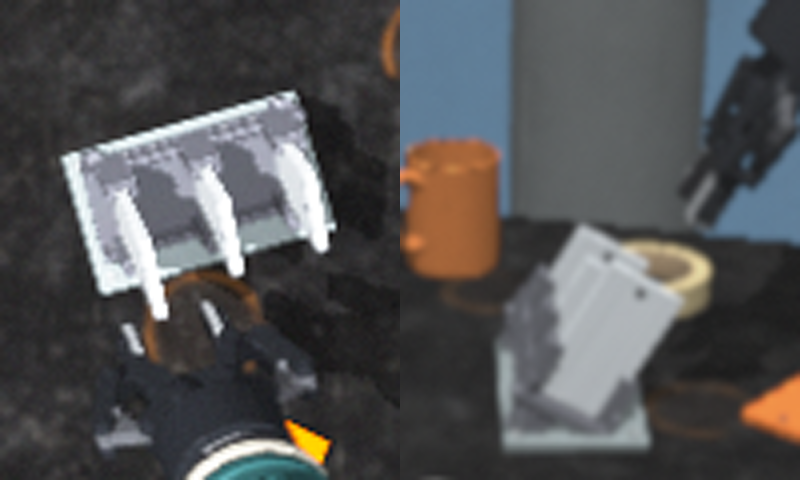

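The crop shows the open fingers straddling the line of the tall plate, tips at crop (128,330) and (212,318), and the plate's near corner at (158,312). Nothing is disturbed. I'll check the plate plane numerically before descending.

```bash
python3 - <<'E'
from h import *
t=cv2.imread('pics/top0.png');g=cv2.cvtColor(t,cv2.COLOR_BGR2GRAY).astype(float)
M,o=RK
for a in(-26,-15,-5,5,15,26):
    P=TT+M@(np.array([.866,0,.5])*a/1000);q=proj("top",P);y=int(round(q[1]));xs=np.arange(int(q[0])-7,int(q[0])+8)
    w=np.clip(g[y,xs]-190,0,None);print(a,q.round(1),y,(w*xs).sum()/w.sum(),(w>0).sum())
plan(grasp(.05)[0],grasp(0)[1],2)
E
```

```text
-26 [324.7 247.6] 248 324.7351598173516 4
-15 [323.9 244.1] 244 323.6740088105727 4
-5 [323.2 241. ] 241 321.93840579710144 6
5 [322.5 237.8] 238 321.9349240780911 10
15 [321.8 234.6] 235 320.8647798742138 6
26 [321.  231.1] 231 319.87220447284346 6
pos err [ 0.0249  0.0055 -0.0414] turn/row [0.  0.3 0.1]
[[0.9, 0.4, 24.3], [0.8, 0.4, 24.3]]
```

Request:
{"name": "servo_tool", "arguments": {"turn": [[0, 0.5, 0.2], [0, 0, 0], [0, 0, 0], [0, 0, 0], [0, 0, 0]], "offset": [[1.7, 0.6, 20], [0, 0, 20], [0, 0, 20], [0, 0, 20], [0, 0, 18]], "claw": [0, 0, 0, 0, 0]}}

```text
time_s: 1.87
tool_pos: [0.5128, -0.1494, 0.1013]
ee_rot: [179.8, -30.0, 14.1]
force: [0.8, 0.3, -0.4]
opening: 0.043
grip_force: 0.0
```

Request:
{"name": "servo_tool", "arguments": {"turn": [[0, 0, 0], [0, 0, 0], [0, 0, 0], [0, 0, 0], [0, 0, 0]], "offset": [[0, 0, 0], [0, 0, 0], [0, 0, 0], [0, 0, 0], [0, 0, 0]], "claw": [0, 0, -0.5, -1, -1]}}

```text
time_s: 2.28
tool_pos: [0.5125, -0.1488, 0.1031]
ee_rot: [179.8, -30.0, 14.2]
force: [-14.6, 3.7, 27.1]
opening: 0.007
grip_force: 56.6
```

```bash
python3 - <<'E'
from h import *
plan(*grasp(0),1);s=read_state();print(s['force'],s['moment'],s['opening'],s['grip_force'])
E
```

```text
pos err [-0.0001  0.0015 -0.0019] turn/row [ 0.2 -0.  -0. ]
[[-0.7, -1.5, 1.8]]
[-14.58733599   3.65066927  27.11172939] [1.50751733 0.49337564 0.78690198] 0.006973578270888934 56.629090905189514
```

Request:
{"name": "servo_tool", "arguments": {"turn": [[0, 0, 0], [0, 0, 0], [0, 0, 0], [0, 0, 0], [0, 0, 0]], "offset": [[0, 0, -8], [0, 0, -15], [0, 0, -25], [0, 0, -25], [0, 0, -25]], "claw": [-1, -1, -1, -1, -1]}}

```text
time_s: 2.7
tool_pos: [0.4638, -0.1598, 0.1886]
ee_rot: [179.9, -30.0, 14.2]
force: [0.7, -0.5, -1.3]
opening: 0.007
grip_force: 58.8
```

Request:
{"name": "servo_tool", "arguments": {"turn": [[0, 0, 0], [0, 0, 0], [0, 0, 0], [0, 0, 0], [0, 0, 0]], "offset": [[0, 0, -22], [0, 0, 0], [0, 0, 0], [0, 0, 0], [0, 0, 0]], "claw": [-1, -1, -1, -1, -1]}}

```text
time_s: 3.12
tool_pos: [0.454, -0.1622, 0.2051]
ee_rot: [179.9, -29.9, 14.1]
force: [-0.1, -0.5, -1.9]
opening: 0.0076
grip_force: 58.9
```

```bash
cat >> h.py <<'E'
SF=JG[1]+JG[0]@[.0075,.080,.026]
FT=.088   # TCP to foot along tool z (to be refined)
def seat(back,dx=0,dy=0):
    T=tilt(JG);return SF-T[:,2]*(FT+back)+JG[0]@[dx,dy,0],T
E
python3 - <<'E'
from h import *
print(seat(.1)[0],seat(0)[0]);s=read_state();print(s['force'],s['opening'],s['joints'].round(0))
plan(*seat(.12),15)
E
```

```text
[0.54152732 0.29333183 0.18881278] [0.59127136 0.28827901 0.10221024]
[-0.12457513 -0.46121533 -1.93076189] 0.007560984363101983 [-43.  -0. -35.  38.  25. 126.]
pos err [0.0776 0.4566 0.001 ] turn/row [-0.7  0.   1.2]
[[10.8, -28.3, 6.1], [10.2, -28.5, 5.8], [9.7, -28.8, 5.5], [9.1, -29.1, 5.1], [8.5, -29.3, 4.8], [7.9, -29.5, 4.5], [7.3, -29.7, 4.1], [6.7, -29.9, 3.8], [6.1, -30.1, 3.4], [5.5, -30.2, 3.1], [4.9, -30.4, 2.7], [4.3, -30.5, 2.4], [3.7, -30.6, 2.0], [3.1, -30.7, 1.7], [2.4, -30.7, 1.3]]
```

Request:
{"name": "servo_tool", "arguments": {"turn": [[-0.7, 0, 1.2], [-0.7, 0, 1.2], [-0.7, 0, 1.2], [-0.7, 0, 1.2], [-0.7, 0, 1.2]], "offset": [[10.8, -28.3, 6.1], [10.2, -28.5, 5.8], [9.7, -28.8, 5.5], [9.1, -29.1, 5.1], [8.5, -29.3, 4.8]], "claw": [-1, -1, -1, -1, -1]}}

```text
time_s: 3.53
tool_pos: [0.4801, -0.0087, 0.2054]
ee_rot: [179.9, -30.0, 7.1]
force: [1.5, -0.3, -2.2]
opening: 0.0071
grip_force: 59.1
```

Request:
{"name": "servo_tool", "arguments": {"turn": [[-0.7, 0, 1.2], [-0.7, 0, 1.2], [-0.7, 0, 1.2], [-0.7, 0, 1.2], [-0.7, 0, 1.2]], "offset": [[7.9, -29.5, 4.5], [7.3, -29.7, 4.1], [6.7, -29.9, 3.8], [6.1, -30.1, 3.4], [5.5, -30.2, 3.1]], "claw": [-1, -1, -1, -1, -1]}}

```text
time_s: 3.95
tool_pos: [0.5081, 0.1109, 0.2051]
ee_rot: [179.7, -29.9, 3.6]
force: [-0.0, 0.2, -2.2]
opening: 0.0078
grip_force: 59.3
```

Request:
{"name": "servo_tool", "arguments": {"turn": [[-0.7, 0, 1.2], [-0.7, 0, 1.2], [-0.7, 0, 1.2], [-0.7, 0, 1.2], [-0.7, 0, 1.2]], "offset": [[4.9, -30.4, 2.7], [4.3, -30.5, 2.4], [3.7, -30.6, 2.0], [3.1, -30.7, 1.7], [2.4, -30.7, 1.3]], "claw": [-1, -1, -1, -1, -1]}}

```text
time_s: 4.37
tool_pos: [0.5291, 0.1398, 0.2063]
ee_rot: [179.9, -30.0, 6.4]
force: [-0.2, -0.2, -2.4]
opening: 0.0075
grip_force: 59.3
```

Request:
{"name": "servo_tool", "arguments": {"turn": [[0, 0, 0], [0, 0, 0], [0, 0, 0]], "offset": [[0, 0, 0], [0, 0, 0], [0, 0, 0]], "claw": [-1, -1, -1]}}

```text
time_s: 4.62
tool_pos: [0.5284, 0.1396, 0.2064]
ee_rot: [179.9, -30.0, 6.4]
force: [-0.8, -0.3, -2.4]
opening: 0.007
grip_force: 59.2
```

```bash
python3 - <<'E'
from h import *
plan(*seat(.12),1);print(read_state()['opening'])
t=camera("top");s=camera("side")
cv2.imwrite('pics/t2f.png',t);cv2.imwrite('pics/s2f.png',s)
r=lambda im,x,y,w,h,f:cv2.resize(im[y:y+h,x:x+w],None,fx=f,fy=f,interpolation=cv2.INTER_CUBIC)
cv2.imwrite('pics/p2.png',np.hstack([r(t,135,160,100,120,4),r(s,180,175,100,120,4)]))
st=read_state();P=st['tool_pos'];T=R.from_euler('xyz',st['ee_rot'],degrees=True).as_matrix()
for c in((-.03,0,FT),(.03,0,FT),(-.03,0,FT-.11),(.03,0,FT-.11)):
    q=P+T@np.array(c);print(c,((proj("top",q)-[135,160])*4).round(),((proj("side",q)-[180,175])*4+[400,0]).round())
E
```

```text
pos err [ 0.0031  0.1547 -0.0003] turn/row [-6.  -0.  10.5]
[[17.4, -153.4, 10.1]]
0.007018687092482292
(-0.03, 0, 0.088) [306. 259.] [745. 210.]
(0.03, 0, 0.088) [290. 178.] [656. 158.]
(-0.03, 0, -0.022000000000000006) [296. 345.] [845.  65.]
(0.03, 0, -0.022000000000000006) [278. 258.] [752.  10.]
```

View pics/p2.png

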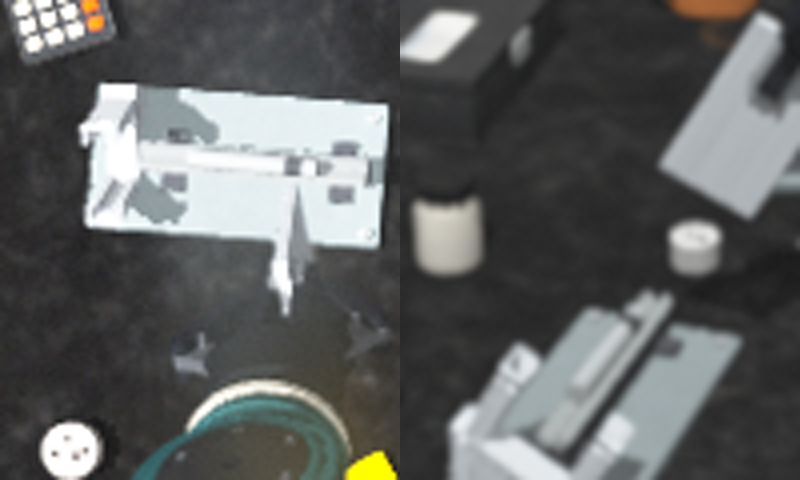

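The plate is held square. In the side crop its foot corners are at (660,165) and (750,217), within 2 px of prediction. The arm stopped short, so I suspect a joint limit.

```bash
python3 - <<'E'
from h import *
print(read_state()['joints'].round(1))
E
```

```text
[ 6.300e+00  1.000e+00 -3.590e+01  2.310e+01 -1.000e-01  1.799e+02]
```

J6 hit its 180° stop. The plate is symmetric, so I'll turn the tool −180° about its own axis in the air and finish with flipped yaw.

Request:
{"name": "servo_tool", "arguments": {"turn": [[0, 0, -7], [0, 0, -7], [0, 0, -7], [0, 0, -7], [0, 0, -7]], "offset": [[0, 0, 0], [0, 0, 0], [0, 0, 0], [0, 0, 0], [0, 0, 0]], "claw": [-1, -1, -1, -1, -1]}}

```text
time_s: 5.13
tool_pos: [0.5286, 0.1397, 0.2066]
ee_rot: [161.4, -24.0, 45.7]
force: [0.4, 0.3, -2.1]
opening: 0.0073
grip_force: 59.3
```

Request:
{"name": "servo_tool", "arguments": {"turn": [[0, 0, -7], [0, 0, -7], [0, 0, -7], [0, 0, -7], [0, 0, -7]], "offset": [[0, 0, 0], [0, 0, 0], [0, 0, 0], [0, 0, 0], [0, 0, 0]], "claw": [-1, -1, -1, -1, -1]}}

```text
time_s: 5.55
tool_pos: [0.5285, 0.1397, 0.2066]
ee_rot: [151.4, -9.6, 79.1]
force: [0.3, 0.4, -1.7]
opening: 0.0073
grip_force: 59.3
```

Request:
{"name": "servo_tool", "arguments": {"turn": [[0, 0, -7], [0, 0, -7], [0, 0, -7], [0, 0, -7], [0, 0, -7]], "offset": [[0, 0, 0], [0, 0, 0], [0, 0, 0], [0, 0, 0], [0, 0, 0]], "claw": [-1, -1, -1, -1, -1]}}

```text
time_s: 5.97
tool_pos: [0.5285, 0.1397, 0.2066]
ee_rot: [150.9, 7.7, 109.7]
force: [0.2, 0.5, -1.6]
opening: 0.0072
grip_force: 59.3
```

Request:
{"name": "servo_tool", "arguments": {"turn": [[0, 0, -7], [0, 0, -7], [0, 0, -7], [0, 0, -7], [0, 0, -7]], "offset": [[0, 0, 0], [0, 0, 0], [0, 0, 0], [0, 0, 0], [0, 0, 0]], "claw": [-1, -1, -1, -1, -1]}}

```text
time_s: 6.38
tool_pos: [0.5285, 0.1397, 0.2066]
ee_rot: [159.8, 22.7, 142.6]
force: [-0.6, 0.4, -1.8]
opening: 0.0073
grip_force: 59.3
```

Request:
{"name": "servo_tool", "arguments": {"turn": [[0, 0, -7], [0, 0, -7], [0, 0, -7], [0, 0, 0], [0, 0, 0]], "offset": [[0, 0, 0], [0, 0, 0], [0, 0, 0], [0, 0, 0], [0, 0, 0]], "claw": [-1, -1, -1, -1, -1]}}

```text
time_s: 6.8
tool_pos: [0.5286, 0.1397, 0.2065]
ee_rot: [169.3, 28.2, 164.4]
force: [0.7, 0.3, -1.0]
opening: 0.0072
grip_force: 59.3
```

```bash
cat >> h.py <<'E'
FT=.090
def seat(back,dx=0,dy=0):
    T=tilt(JG);return SF-T[:,2]*(FT+back)+JG[0]@[dx,dy,0],T@np.diag([-1,-1,1.])
E
python3 - <<'E'
from h import *
print(read_state()['joints'].round(1),read_state()['opening'])
plan(*seat(.12),6)
E
```

```text
[  6.3   1.  -35.8  23.1  -0.1  19.2] 0.007165562400544283
pos err [0.002  0.1547 0.0013] turn/row [ 1.  -0.2 -1.4]
[[5.7, 25.1, 1.4], [5.1, 25.3, 0.9], [4.4, 25.4, 0.5], [3.8, 25.5, 0.0], [3.2, 25.6, -0.4], [2.5, 25.7, -0.9]]
```

Request:
{"name": "servo_tool", "arguments": {"turn": [[1, -0.2, -1.4], [1, -0.2, -1.4], [1, -0.2, -1.4], [1, -0.2, -1.4], [1, -0.2, -1.4]], "offset": [[5.7, 25.1, 1.4], [5.1, 25.3, 0.9], [4.4, 25.4, 0.5], [3.8, 25.5, 0], [3.2, 25.6, -0.4]], "claw": [-1, -1, -1, -1, -1]}}

```text
time_s: 7.22
tool_pos: [0.53, 0.2701, 0.2075]
ee_rot: [178.2, 30.1, 172.3]
force: [1.2, -0.4, -2.1]
opening: 0.0073
grip_force: 59.5
```

Request:
{"name": "servo_tool", "arguments": {"turn": [[1, -0.2, -1.4], [0, 0, 0], [0, 0, 0], [0, 0, 0]], "offset": [[2.5, 25.7, -0.9], [0, 0, 0], [0, 0, 0], [0, 0, 0]], "claw": [-1, -1, -1, -1]}}

```text
time_s: 7.55
tool_pos: [0.5303, 0.2945, 0.2072]
ee_rot: [-180.0, 30.2, 174.0]
force: [-0.0, 0.2, -2.3]
opening: 0.0071
grip_force: 59.7
```

```bash
python3 - <<'E'
from h import *
print(read_state()['joints'].round(1))
plan(*seat(.12),1)
plan(*seat(.065),2)
E
```

```text
[ 28.6  10.1 -24.4  30.  -16.6  30.8]
pos err [ 0.0003 -0.0001  0.0006] turn/row [-0.1  0.2 -0.2]
[[-0.6, -0.1, -0.4]]
pos err [ 0.0277 -0.0029 -0.047 ] turn/row [-0.1  0.1 -0.1]
[[-0.2, 0.0, 27.3], [-0.2, -0.0, 27.3]]
```

Request:
{"name": "servo_tool", "arguments": {"turn": [[-0.1, 0.1, -0.1], [-0.1, 0.1, -0.1], [0, 0, 0], [0, 0, 0], [0, 0, 0]], "offset": [[-0.2, 0, 27], [-0.2, 0, 27], [0, 0, 0], [0, 0, 0], [0, 0, 0]], "claw": [-1, -1, -1, -1, -1]}}

```text
time_s: 7.97
tool_pos: [0.5578, 0.2912, 0.1618]
ee_rot: [180.0, 30.1, 174.3]
force: [0.0, 0.4, -0.9]
opening: 0.0072
grip_force: 59.5
```

```bash
python3 - <<'E'
from h import *
plan(*seat(.065),1)
t=camera("top");s=camera("side")
cv2.imwrite('pics/t3f.png',t);cv2.imwrite('pics/s3f.png',s)
r=lambda im,x,y,w,h,f:cv2.resize(im[y:y+h,x:x+w],None,fx=f,fy=f,interpolation=cv2.INTER_CUBIC)
cv2.imwrite('pics/p3.png',np.hstack([r(t,140,165,66,100,6),r(s,185,215,66,100,6)]))
st=read_state();P=st['tool_pos'];T=R.from_euler('xyz',st['ee_rot'],degrees=True).as_matrix()
for c in((.03,0,FT),(-.03,0,FT),(.03,0,FT-.11),(-.03,0,FT-.11)):
    q=P+T@np.array(c);print(c,((proj("top",q)-[140,165])*6).round(),((proj("side",q)-[185,215])*6+[396,0]).round())
M,o=JG
for l in(0,45,53,):
  for w in(-30,30):
    q=SF+M@(np.array([-.5*l+.866*w,0,.866*l+.5*w])/1000);print(l,w,((proj("top",q)-[140,165])*6).round(),((proj("side",q)-[185,215])*6+[396,0]).round())
E
```

```text
pos err [ 0.0001  0.0005 -0.0016] turn/row [0.1 0.1 0. ]
[[0.7, 0.5, 1.4]]
(0.03, 0, 0.09) [116. 303.] [701. 377.]
(-0.03, 0, 0.09) [109. 183.] [562. 278.]
(0.03, 0, -0.020000000000000004) [ 48. 422.] [851. 167.]
(-0.03, 0, -0.020000000000000004) [ 39. 296.] [703.  62.]
0 -30 [153. 241.] [622. 495.]
0 30 [148. 126.] [487. 399.]
45 -30 [129. 284.] [677. 418.]
45 30 [123. 166.] [539. 319.]
53 -30 [124. 291.] [687. 404.]
53 30 [118. 173.] [548. 305.]
```

View pics/p3.png

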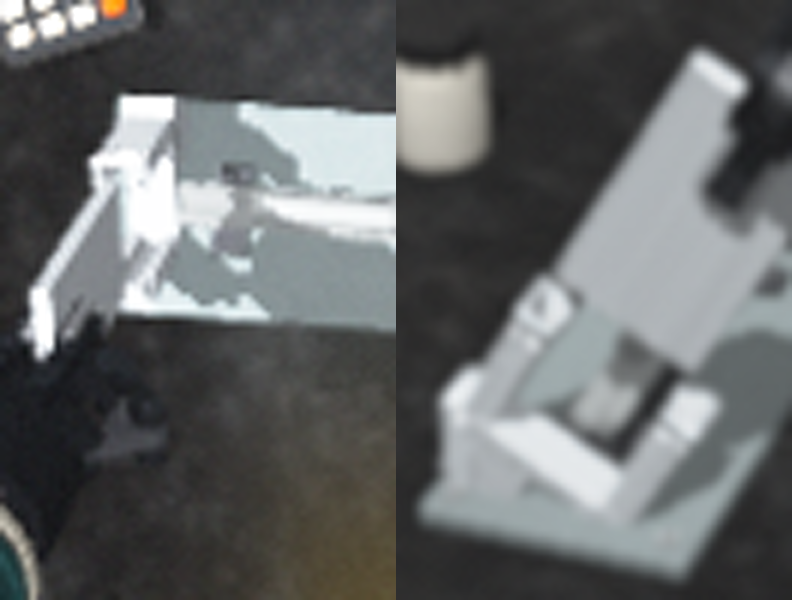

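The side crop shows the foot just above the flares. Foot corners are at (560,285) and (690,370), and the channel mouths are at (555,290) and (693,390). The plate is aligned to within about 2 mm in both views, so I'll ease in while watching the force.

Request:
{"name": "servo_tool", "arguments": {"turn": [[0.1, 0.1, 0], [0, 0, 0], [0, 0, 0]], "offset": [[0.7, 0.5, 4], [0, 0, 4], [0, 0, 4]], "claw": [-1, -1, -1]}}

```text
time_s: 8.32
tool_pos: [0.5634, 0.292, 0.1504]
ee_rot: [-179.9, 30.0, 174.4]
force: [-0.3, -0.9, -1.5]
opening: 0.0073
grip_force: 59.5
```

Request:
{"name": "servo_tool", "arguments": {"turn": [[0, 0, 0], [0, 0, 0], [0, 0, 0]], "offset": [[0, 0, 3], [0, 0, 3], [0, 0, 0]], "claw": [-1, -1, -1]}}

```text
time_s: 8.57
tool_pos: [0.5661, 0.2914, 0.1442]
ee_rot: [-179.9, 29.9, 174.4]
force: [-0.1, 0.3, -1.9]
opening: 0.0074
grip_force: 59.8
```

```bash
cat >> h.py <<'E'
def st():
    s=read_state();T=R.from_euler('xyz',s['ee_rot'],degrees=True).as_matrix()
    print("F tool",(T.T@s['force']).round(1),"M tool",(T.T@s['moment']).round(2),"back, dx(tool), dy:",(T.T@(s['tool_pos']-seat(0)[0])*1000).round(1),s['opening'].round(4),s['time_s'])
E
python3 -c "
from h import *
st()"
```

```text
Traceback (most recent call last):
  File "h.py", line 49, in st
    print("F tool",(T.T@s['force']).round(1),"M tool",(T.T@s['moment']).round(2),"back, dx(tool), dy:",(T.T@(s['tool_pos']-seat(0)[0])*1000).round(1),s['opening'].round(4),s['time_s'])
                                                                                                                                                      ^^^^^^^^^^^^^^^^^^
AttributeError: 'float' object has no attribute 'round'
```

Request:
{"name": "servo_tool", "arguments": {"turn": [[0, 0, 0], [0, 0, 0], [0, 0, 0], [0, 0, 0]], "offset": [[0, 0, 2], [0, 0, 2], [0, 0, 2], [0, 0, 0]], "claw": [-1, -1, -1, -1]}}

```text
time_s: 8.9
tool_pos: [0.5682, 0.2911, 0.1387]
ee_rot: [-179.9, 29.8, 174.4]
force: [-2.1, 0.3, -5.4]
opening: 0.0072
grip_force: 59.3
```

```bash
sed -i "s/s\['opening'\].round(4)/s['opening']/" h.py
python3 - <<'E'
from h import *
st()
s=camera("side")
r=lambda im,x,y,w,h,f:cv2.resize(im[y:y+h,x:x+w],None,fx=f,fy=f,interpolation=cv2.INTER_CUBIC)
cv2.imwrite('pics/p4.png',r(s,190,250,60,50,12))
E
```

```text
F tool [4.5 0.1 3.7] M tool [-0.27  1.9  -0.06] back, dx(tool), dy: [  2.1   0.5 -41.2] 0.007227294886386369 8.9
```

View pics/p4.png

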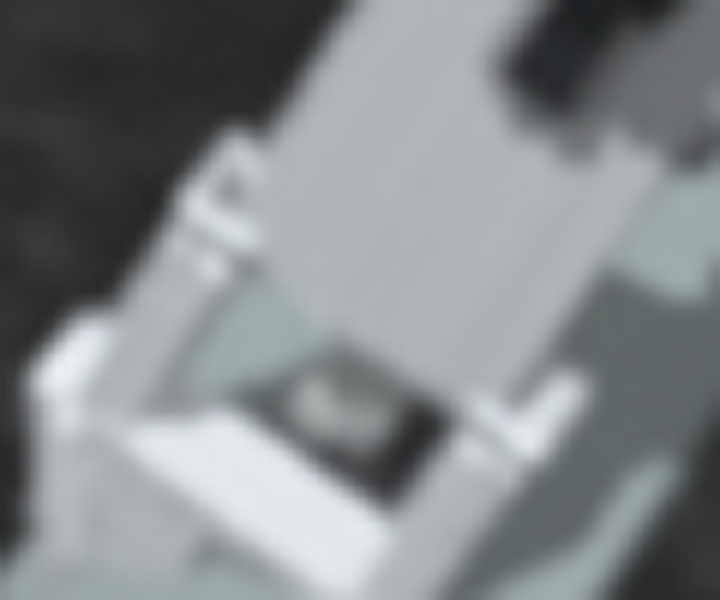

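The crop shows the foot inside both channels, sitting closer to the far flare at (240,190). The force along tool +x agrees, so I'll shift +x and go on.

Request:
{"name": "servo_tool", "arguments": {"turn": [[0, 0, 0], [0, 0, 0], [0, 0, 0]], "offset": [[1.2, 0, 0], [0, 0, 2], [0, 0, 0]], "claw": [-1, -1, -1]}}

```text
time_s: 9.2
tool_pos: [0.5688, 0.2912, 0.1371]
ee_rot: [-179.9, 29.9, 174.4]
force: [-4.5, 0.6, -2.7]
opening: 0.007
grip_force: 59.9
```

```bash
python3 -c "
from h import *
st()"
```

```text
F tool [5.3 0.2 0.1] M tool [-0.11  1.89 -0.01] back, dx(tool), dy: [  2.3   0.6 -39.5] 0.006952830634017186 9.2
```

Request:
{"name": "servo_tool", "arguments": {"turn": [[0, 0, 0], [0, 0, 0], [0, 0, 0]], "offset": [[1, 0, 0], [0, 0, 0], [0, 0, 0]], "claw": [-1, -1, -1]}}

```text
time_s: 9.45
tool_pos: [0.5684, 0.2913, 0.1371]
ee_rot: [-179.9, 30.0, 174.4]
force: [-1.7, 0.2, -3.4]
opening: 0.0071
grip_force: 59.4
```

```bash
python3 -c "
from h import *
st()"
```

```text
F tool [ 3.2 -0.   2. ] M tool [-0.01  1.34 -0.02] back, dx(tool), dy: [  2.5   0.7 -39.8] 0.007138127423229017 9.45
```

Request:
{"name": "servo_tool", "arguments": {"turn": [[0, 0, 0], [0, 0, 0], [0, 0, 0], [0, 0, 0], [0, 0, 0]], "offset": [[1, 0, 0], [0, 0, 3], [0, 0, 3], [0, 0, 3], [0, 0, 0]], "claw": [-1, -1, -1, -1, -1]}}

```text
time_s: 9.87
tool_pos: [0.5723, 0.2908, 0.1283]
ee_rot: [-179.9, 29.9, 174.4]
force: [0.2, 0.6, -1.4]
opening: 0.0069
grip_force: 59.7
```

```bash
python3 -c "
from h import *
st()"
```

```text
F tool [0.6 0.6 1.3] M tool [ 0.03  0.61 -0.03] back, dx(tool), dy: [  3.6   0.6 -30.1] 0.006935663803190965 9.8667
```

Request:
{"name": "servo_tool", "arguments": {"turn": [[0, 0, 0], [0, 0, 0], [0, 0, 0], [0, 0, 0], [0, 0, 0]], "offset": [[0, 0, 4], [0, 0, 4], [0, 0, 4], [0, 0, 4], [0, 0, 0]], "claw": [-1, -1, -1, -1, -1]}}

```text
time_s: 10.28
tool_pos: [0.58, 0.2899, 0.1139]
ee_rot: [-179.9, 29.9, 174.4]
force: [-0.8, -0.3, -1.8]
opening: 0.0072
grip_force: 59.7
```

```bash
python3 -c "
from h import *
st()"
```

```text
F tool [ 1.6 -0.4  1.2] M tool [0.01 0.61 0.04] back, dx(tool), dy: [  4.1   0.5 -13.9] 0.007161626133629297 10.2833
```

Request:
{"name": "servo_tool", "arguments": {"turn": [[0, 0, 0], [0, 0, 0], [0, 0, 0], [0, 0, 0], [0, 0, 0]], "offset": [[0, 0, 3], [0, 0, 3], [0, 0, 3], [0, 0, 2], [0, 0, 0]], "claw": [-1, -1, -1, -1, -1]}}

```text
time_s: 10.7
tool_pos: [0.5853, 0.2895, 0.1049]
ee_rot: [-179.9, 29.9, 174.4]
force: [-0.2, -0.4, -1.8]
opening: 0.0072
grip_force: 59.7
```

```bash
python3 -c "
from h import *
st()"
```

```text
F tool [ 1.  -0.4  1.5] M tool [-0.    0.62 -0.02] back, dx(tool), dy: [ 3.9  0.6 -3.3] 0.007191519250329813 10.7
```

Continue in 1.5 mm rows until the foot bottoms.

Request:
{"name": "servo_tool", "arguments": {"turn": [[0, 0, 0], [0, 0, 0], [0, 0, 0], [0, 0, 0]], "offset": [[0, 0, 1.5], [0, 0, 1.5], [0, 0, 1.5], [0, 0, 0]], "claw": [-1, -1, -1, -1]}}

```text
time_s: 11.03
tool_pos: [0.5876, 0.2893, 0.1012]
ee_rot: [-179.9, 29.9, 174.4]
force: [0.4, -0.3, -0.9]
opening: 0.0069
grip_force: 59.7
```

```bash
python3 -c "
from h import *
st()"
```

```text
F tool [ 0.  -0.3  1. ] M tool [-0.08  0.6   0.02] back, dx(tool), dy: [3.8 0.7 1. ] 0.006935090238029487 11.0333
```

Request:
{"name": "servo_tool", "arguments": {"turn": [[0, 0, 0], [0, 0, 0], [0, 0, 0]], "offset": [[0, 0, 1.5], [0, 0, 1.5], [0, 0, 0]], "claw": [-1, -1, -1]}}

```text
time_s: 11.28
tool_pos: [0.5882, 0.2895, 0.1005]
ee_rot: [-179.9, 30.0, 174.4]
force: [-26.8, -1.1, 31.7]
opening: 0.0075
grip_force: 66.0
```

```bash
python3 -c "
from h import *
st()"
```

```text
F tool [  7.2  -3.8 -40.7] M tool [ 1.08  2.01 -0.01] back, dx(tool), dy: [3.6 0.9 1.9] 0.007475379073941198 11.2833
```

The foot has bottomed: 41 N along the lean, at the expected depth. I'll back off the preload slightly, release and retreat.

Request:
{"name": "servo_tool", "arguments": {"turn": [[0, 0, 0], [0, 0, 0], [0, 0, 0], [0, 0, 0], [0, 0, 0]], "offset": [[0, 0, -0.5], [0, 0, 0], [0, 0, 0], [0, 0, 0], [0, 0, 0]], "claw": [-1, -0.2, -0.2, -0.2, -0.2]}}

```text
time_s: 11.7
tool_pos: [0.5889, 0.2892, 0.0992]
ee_rot: [-179.9, 30.0, 174.4]
force: [0.0, 0.2, -0.0]
opening: 0.0341
grip_force: 0.0
```

Request:
{"name": "servo_tool", "arguments": {"turn": [[0, 0, 0], [0, 0, 0], [0, 0, 0], [0, 0, 0], [0, 0, 0]], "offset": [[0, 0, -10], [0, 0, -25], [0, 0, -30], [0, 0, -30], [0, 0, 0]], "claw": [-0.2, -0.2, -0.2, -0.2, -0.2]}}

```text
time_s: 12.12
tool_pos: [0.5412, 0.2951, 0.1872]
ee_rot: [179.9, 30.2, 174.3]
force: [1.9, 1.2, 2.2]
opening: 0.0342
grip_force: 0.0
```

```bash
python3 - <<'E'
from h import *
st();print(read_state()['joints'].round(1))
t=camera("top");s=camera("side");cv2.imwrite('pics/t5f.png',t);cv2.imwrite('pics/s5f.png',s)
r=lambda im,x,y,w,h,f:cv2.resize(im[y:y+h,x:x+w],None,fx=f,fy=f,interpolation=cv2.INTER_CUBIC)
cv2.imwrite('pics/p5.png',np.hstack([r(t,148,170,90,100,4),r(s,185,215,100,100,4)]))
M,o=JG
f=lambda q:(((proj("top",q)-[148,170])*4).round(),((proj("side",q)-[185,215])*4+[360,0]).round())
for l,w in((110,-30),(110,30)):
    print(l,w,*f(SF+M@(np.array([-.5*l+.866*w,4,.866*l+.5*w])/1000)))
for y in(-95,-60,-30,0,30,60,76): print(y,*f(o+M@[0,y/1000,.046]))
E
```

```text
F tool [-2.6  1.4 -1. ] M tool [-0.05  0.29 -0.02] back, dx(tool), dy: [  0.9   2.  -96.9] 0.03421109020194659 12.1167
[ 28.   11.7 -25.7  26.6 -16.1  29.9]
110 -30 [ 23. 213.] [601. 204.]
110 30 [ 18. 131.] [505. 136.]
-95 [311. 130.] [595. 115.]
-60 [261. 126.] [574. 143.]
-30 [218. 123.] [555. 168.]
0 [175. 120.] [535. 194.]
30 [132. 116.] [514. 222.]
60 [ 89. 113.] [492. 250.]
76 [ 66. 111.] [480. 266.]
```

View pics/p5.png

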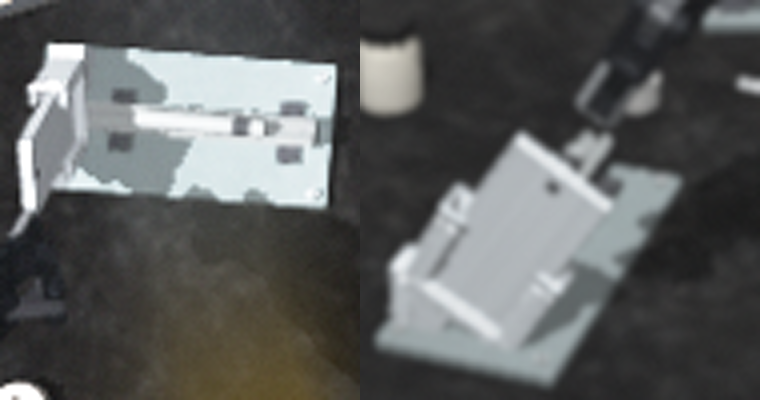

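The plate stands seated: its top corners are at side-crop (520,135) and (608,205) and its foot is on the floor bar. The pin spans top-crop x of about 133 to 264, so its tip is about 45 mm short and its rear at jig y ≈ −60. Next I go behind it with closed fingers, tool vertical.

```bash
cat >> h.py <<'E'
def push(y,z,x=0):
    M,o=JG;return o+M@[x,y/1000,z],tilt(JG,0)@np.diag([-1,-1,1.])
E
python3 - <<'E'
from h import *
print(push(-97,.14)[0]);plan(*push(-97,.15),10)
E
```

```text
[0.60969754 0.10849657 0.14      ]
pos err [ 0.0681 -0.186  -0.0332] turn/row [0. 3. 0.]
[[-5.8, -17.8, 7.2], [-6.1, -17.8, 6.9], [-6.5, -17.8, 6.5], [-6.8, -17.8, 6.2], [-7.2, -17.8, 5.8], [-7.5, -17.8, 5.4], [-7.7, -17.8, 5.0], [-8.0, -17.8, 4.6], [-8.2, -17.8, 4.2], [-8.5, -17.8, 3.8]]
```

Request:
{"name": "servo_tool", "arguments": {"turn": [[0, 3, 0], [0, 3, 0], [0, 3, 0], [0, 3, 0], [0, 3, 0]], "offset": [[-5.8, -17.8, 7.2], [-6.1, -17.8, 6.9], [-6.5, -17.8, 6.5], [-6.8, -17.8, 6.2], [-7.2, -17.8, 5.8]], "claw": [-0.2, -0.2, -0.2, -0.5, -1]}}

```text
time_s: 12.63
tool_pos: [0.5756, 0.2001, 0.164]
ee_rot: [-179.9, 14.7, 174.3]
force: [0.6, 0.4, 0.5]
opening: 0.0108
grip_force: 0.0
```

Request:
{"name": "servo_tool", "arguments": {"turn": [[0, 3, 0], [0, 3, 0], [0, 3, 0], [0, 3, 0], [0, 3, 0]], "offset": [[-7.5, -17.8, 5.4], [-7.7, -17.8, 5], [-8, -17.8, 4.6], [-8.2, -17.8, 4.2], [-8.5, -17.8, 3.8]], "claw": [-1, -1, -1, -1, -1]}}

```text
time_s: 13.05
tool_pos: [0.6098, 0.107, 0.1475]
ee_rot: [-179.9, -0.3, 174.3]
force: [0.9, 0.3, -0.5]
opening: -0.0001
grip_force: 0.0
```

Request:
{"name": "servo_tool", "arguments": {"turn": [[0, 0, 0], [0, 0, 0], [0, 0, 0]], "offset": [[0, 0, 0], [0, 0, 0], [0, 0, 0]], "claw": [-1, -1, -1]}}

```text
time_s: 13.3
tool_pos: [0.6094, 0.1084, 0.1477]
ee_rot: [-179.9, -0.1, 174.3]
force: [-0.3, 0.3, 0.3]
opening: -0.0003
grip_force: 0.0
```

```bash
python3 - <<'E'
from h import *
st();plan(*push(-97,.065),5)
t=camera("top");s=camera("side");cv2.imwrite('pics/t6f.png',t)
r=lambda im,x,y,w,h,f:cv2.resize(im[y:y+h,x:x+w],None,fx=f,fy=f,interpolation=cv2.INTER_CUBIC)
cv2.imwrite('pics/p6.png',np.hstack([r(t,148,170,100,75,4),r(s,185,175,100,75,4)]))
E
```

```text
F tool [ 0.3  0.3 -0.3] M tool [-0.05  0.01 -0.05] back, dx(tool), dy: [ -36.8 -177.2  -43.6] -0.00028229332558212016 13.3
pos err [ 0.0003  0.0001 -0.0827] turn/row [-0. -0.  0.]
[[-0.1, 0.0, 16.5], [-0.1, 0.0, 16.5], [-0.1, 0.0, 16.5], [-0.1, 0.0, 16.5], [-0.1, 0.0, 16.5]]
```

View pics/p6.png

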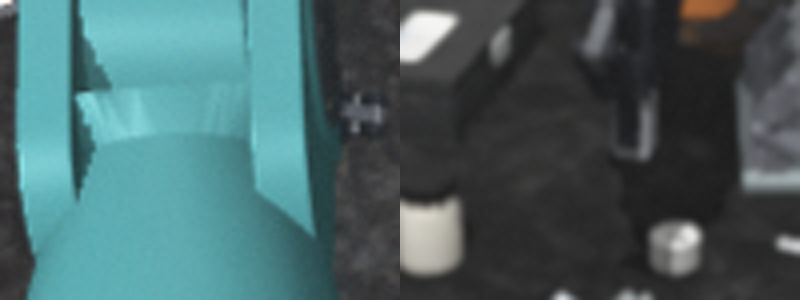

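The top view is blocked by the arm. The side crop shows the closed fingertip at (632,155), well above the disc at (675,248). I'll descend behind the pin.

Request:
{"name": "servo_tool", "arguments": {"turn": [[0, 0, 0], [0, 0, 0], [0, 0, 0], [0, 0, 0], [0, 0, 0]], "offset": [[0, 0, 20], [0, 0, 20], [0, 0, 20], [0, 0, 15], [0, 0, 8]], "claw": [-1, -1, -1, -1, -1]}}

```text
time_s: 13.82
tool_pos: [0.6083, 0.109, 0.0642]
ee_rot: [-179.9, -0.1, 174.4]
force: [-0.7, -0.6, -0.6]
opening: 0.0003
grip_force: 0.0
```

Request:
{"name": "servo_tool", "arguments": {"turn": [[0, 0, 0], [0, 0, 0], [0, 0, 0], [0, 0, 0], [0, 0, 0]], "offset": [[0, 0, 3], [0, 0, 3], [0, 0, 2], [0, 0, 0], [0, 0, 0]], "claw": [-1, -1, -1, -1, -1]}}

```text
time_s: 14.23
tool_pos: [0.6099, 0.1083, 0.0582]
ee_rot: [-179.9, 0.0, 174.3]
force: [-0.0, -0.3, 0.8]
opening: -0.0002
grip_force: 0.0
```

```bash
python3 - <<'E'
from h import *
st();plan(*push(-97,.057),1)
s=camera("side");cv2.imwrite('pics/s7f.png',s)
r=lambda im,x,y,w,h,f:cv2.resize(im[y:y+h,x:x+w],None,fx=f,fy=f,interpolation=cv2.INTER_CUBIC)
cv2.imwrite('pics/p7.png',r(s,205,205,65,60,10))
E
```

```text
F tool [-0.  -0.3 -0.8] M tool [0.05 0.03 0.01] back, dx(tool), dy: [ -37.3 -177.2   46. ] -0.0001503909482192238 14.2333
pos err [-0.0002  0.0002 -0.0012] turn/row [-0.1  0.   0.1]
[[0.3, 0.2, 1.2]]
```

View pics/p7.png

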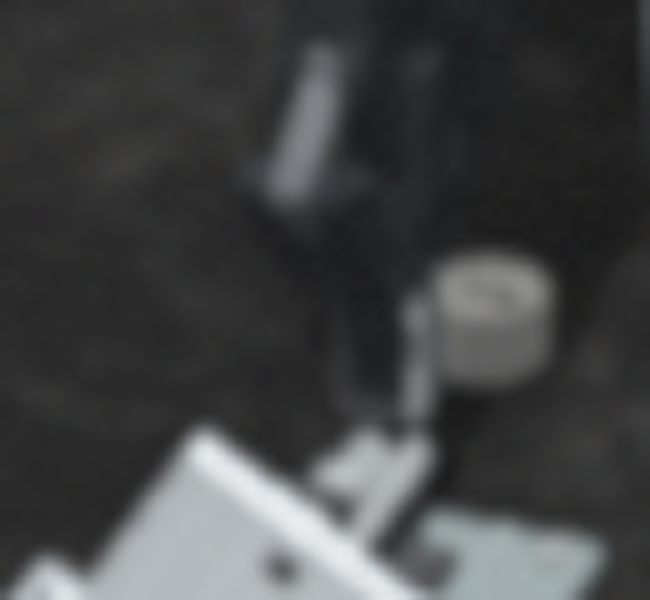

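The crop shows the closed fingertip (z≈41 mm) just over the outer end of the groove at crop (390,415), clear of the disc. I'll lower it 1.5 mm and push along tool +y, watching the force.

Request:
{"name": "servo_tool", "arguments": {"turn": [[0, 0, 0], [0, 0, 0], [0, 0, 0], [0, 0, 0], [0, 0, 0]], "offset": [[0, 0, 1.5], [0, 3, 0], [0, 3, 0], [0, 3, 0], [0, 3, 0]], "claw": [-1, -1, -1, -1, -1]}}

```text
time_s: 14.7
tool_pos: [0.6108, 0.1206, 0.0561]
ee_rot: [-179.9, -0.0, 174.3]
force: [-0.3, 0.1, -0.1]
opening: -0.0001
grip_force: 0.0
```

Request:
{"name": "servo_tool", "arguments": {"turn": [[0, 0, 0], [0, 0, 0], [0, 0, 0], [0, 0, 0], [0, 0, 0]], "offset": [[0, 3, 0], [0, 3, 0], [0, 3, 0], [0, 3, 0], [0, 3, 0]], "claw": [-1, -1, -1, -1, -1]}}

```text
time_s: 15.12
tool_pos: [0.6122, 0.1354, 0.056]
ee_rot: [-179.9, -0.1, 174.3]
force: [1.2, -0.3, 0.7]
opening: -0.0004
grip_force: 0.2
```

Request:
{"name": "servo_tool", "arguments": {"turn": [[0, 0, 0], [0, 0, 0], [0, 0, 0], [0, 0, 0], [0, 0, 0]], "offset": [[0, 3, 0], [0, 3, 0], [0, 3, 0], [0, 3, 0], [0, 3, 0]], "claw": [-1, -1, -1, -1, -1]}}

```text
time_s: 15.53
tool_pos: [0.6138, 0.1503, 0.056]
ee_rot: [-179.9, -0.0, 174.3]
force: [0.3, -0.8, -0.7]
opening: -0.0001
grip_force: 0.2
```

```bash
cat >> h.py <<'E'
def sp():
    s=read_state();M,o=JG;print("F jig",(M.T@s['force']).round(1),"TCP jig mm",(M.T@(s['tool_pos']-o)*1000).round(1),s['time_s'])
E
python3 -c "
from h import *
sp()"
```

```text
F jig [ 0.4 -0.7 -0.7] TCP jig mm [ -0.1 -55.   56. ] 15.5333
```

Request:
{"name": "servo_tool", "arguments": {"turn": [[0, 0, 0], [0, 0, 0], [0, 0, 0], [0, 0, 0], [0, 0, 0]], "offset": [[0, 3, 0], [0, 3, 0], [0, 3, 0], [0, 3, 0], [0, 3, 0]], "claw": [-1, -1, -1, -1, -1]}}

```text
time_s: 15.95
tool_pos: [0.6152, 0.1652, 0.056]
ee_rot: [-179.9, -0.1, 174.3]
force: [0.1, -0.6, 0.4]
opening: -0.0002
grip_force: 0.3
```

Request:
{"name": "servo_tool", "arguments": {"turn": [[0, 0, 0], [0, 0, 0], [0, 0, 0], [0, 0, 0], [0, 0, 0]], "offset": [[0, 1.5, 0], [0, 1.5, 0], [0, 1, 0], [0, 1, 0], [0, 0, 0]], "claw": [-1, -1, -1, -1, -1]}}

```text
time_s: 16.37
tool_pos: [0.6157, 0.17, 0.056]
ee_rot: [-179.9, -0.0, 174.3]
force: [0.5, -0.5, 0.2]
opening: 0.0002
grip_force: 0.1
```

```bash
python3 - <<'E'
from h import *
sp()
# numeric peek: pin/top brightness along the groove line
t=camera("top");g=cv2.cvtColor(t,cv2.COLOR_BGR2GRAY);M,o=JG
print([(y,int(g[tuple(proj("top",o+M@[0,y/1000,.046]).round().astype(int)[::-1])])) for y in range(-40,80,6)])
E
```

```text
F jig [ 0.5 -0.4  0.2] TCP jig mm [ -0.2 -35.2  56. ] 16.3667
[(-40, 70), (-34, 68), (-28, 74), (-22, 70), (-16, 67), (-10, 140), (-4, 164), (2, 163), (8, 163), (14, 164), (20, 162), (26, 93), (32, 101), (38, 103), (44, 108), (50, 115), (56, 118), (62, 120), (68, 128), (74, 128)]
```

```bash
python3 - <<'E'
from h import *
M,o=JG
t=camera("top");s=camera("side");cv2.imwrite("pics/t8f.png",t);cv2.imwrite("pics/s8f.png",s)
old=cv2.imread("pics/t5f.png")
for im in(old,t):
    g=cv2.cvtColor(im,cv2.COLOR_BGR2GRAY);print([(y,int(g[tuple(proj("top",o+M@[0,y/1000,.046]).round().astype(int)[::-1])])) for y in range(-93,80,6)])
so=cv2.imread("pics/s5f.png")
for im in(so,s):
    g=cv2.cvtColor(im,cv2.COLOR_BGR2GRAY);print([(y,int(g[tuple(proj("side",o+M@[0,y/1000,.046]).round().astype(int)[::-1])])) for y in range(-93,80,6)])
E
```

```text
[(-93, 221), (-87, 226), (-81, 232), (-75, 229), (-69, 153), (-63, 133), (-57, 248), (-51, 207), (-45, 130), (-39, 158), (-33, 249), (-27, 249), (-21, 248), (-15, 249), (-9, 250), (-3, 250), (3, 250), (9, 249), (15, 249), (21, 252), (27, 250), (33, 153), (39, 156), (45, 157), (51, 156), (57, 152), (63, 169), (69, 202), (75, 142)]
[(-93, 168), (-87, 141), (-81, 70), (-75, 61), (-69, 107), (-63, 57), (-57, 56), (-51, 58), (-45, 68), (-39, 69), (-33, 69), (-27, 72), (-21, 70), (-15, 68), (-9, 141), (-3, 165), (3, 164), (9, 161), (15, 163), (21, 169), (27, 94), (33, 97), (39, 104), (45, 109), (51, 116), (57, 120), (63, 124), (69, 128), (75, 128)]
[(-93, 75), (-87, 64), (-81, 55), (-75, 129), (-69, 141), (-63, 143), (-57, 159), (-51, 140), (-45, 114), (-39, 176), (-33, 228), (-27, 205), (-21, 168), (-15, 159), (-9, 175), (-3, 183), (3, 182), (9, 183), (15, 182), (21, 181), (27, 181), (33, 181), (39, 180), (45, 180), (51, 180), (57, 179), (63, 179), (69, 179), (75, 179)]
[(-93, 30), (-87, 30), (-81, 36), (-75, 82), (-69, 95), (-63, 94), (-57, 92), (-51, 102), (-45, 91), (-39, 147), (-33, 226), (-27, 207), (-21, 170), (-15, 161), (-9, 178), (-3, 185), (3, 185), (9, 184), (15, 184), (21, 184), (27, 184), (33, 183), (39, 183), (45, 183), (51, 182), (57, 182), (63, 182), (69, 181), (75, 181)]
```

```bash
python3 - <<'E'
from h import *
M,o=JG
for f in("t5f","t8f"):
    g=cv2.cvtColor(cv2.imread(f"pics/{f}.png"),cv2.COLOR_BGR2GRAY).astype(np.float32)
    print(f,"rows: jig x from 16 to -16 step 4; cols: y 72..-12")
    for x in range(16,-17,-3):
        q=np.array([proj("top",o+M@[x/1000,y/1000,.046]) for y in range(72,-18,-6)],np.float32)
        print("%4d"%x,cv2.remap(g,q[:,0][None],q[:,1][None],1)[0].astype(int))
E
```

```text
t5f rows: jig x from 16 to -16 step 4; cols: y 72..-12
  16 [187 154 140 143 132  83  88 115 144 143 144 230 229 227 228]
  13 [190 162 142 143 132  87  91 114 146 144 164 227 219 216 196]
  10 [187 170 151 150 147 115 118 163 188 185 192 197 192 197 181]
   7 [183 179 156 156 155 151 152 209 221 199 188 195 207 205 203]
   4 [180 184 151 153 153 152 153 201 242 240 238 237 237 233 235]
   1 [177 188 149 150 152 152 153 201 251 251 250 249 248 248 248]
  -2 [169 194 152 155 156 157 157 195 247 245 244 244 245 245 247]
  -5 [161 199 154 155 156 155 156 166 218 218 217 217 218 224 226]
  -8 [157 200 153 150 146 145 152 154 167 167 174 193 222 227 224]
 -11 [148 200 145 146 134 112 115 120 147 148 151 168 188 190 203]
 -14 [144 197 148 145 131  86  86 112 143 143 145 149 149 153 204]
t8f rows: jig x from 16 to -16 step 4; cols: y 72..-12
  16 [143 142 136 142 136 137 131 131 154 150 151 151 152 115  66]
  13 [146 144 137 141 134 135 128 129 151 150 154 154 155 127  68]
  10 [145 141 133 132 130 129 121 121 146 153 154 154 157 138  68]
   7 [139 132 124 120 115 111 107 108 145 155 156 158 159 147  68]
   4 [130 126 121 116 111 106 100  97 140 156 158 159 160 155  71]
   1 [128 126 121 115 112 105 101  95 132 159 161 162 162 161  73]
  -2 [129 126 120 117 113 107 102  97 131 162 163 163 164 163  84]
  -5 [129 126 123 117 113 108 104  99 119 163 165 164 164 165  97]
  -8 [130 125 121 119 113 110 107 101 104 162 164 163 162 160 115]
 -11 [128 124 122 119 115 112 107 100 101 170 161 161 160 158 131]
 -14 [129 128 124 121 116 113 106 102 100 170 160 159 156 155 140]
```

The top view was just the arm blocking the groove, so I'll keep pushing gently until the force rises.

Request:
{"name": "servo_tool", "arguments": {"turn": [[0, 0, 0], [0, 0, 0], [0, 0, 0], [0, 0, 0], [0, 0, 0]], "offset": [[0, 1, 0], [0, 1, 0], [0, 1, 0], [0, 1, 0], [0, 0, 0]], "claw": [-1, -1, -1, -1, -1]}}

```text
time_s: 16.93
tool_pos: [0.6161, 0.1741, 0.056]
ee_rot: [-179.9, -0.0, 174.3]
force: [-0.4, -0.7, -0.2]
opening: 0.0002
grip_force: 0.2
```

Request:
{"name": "servo_tool", "arguments": {"turn": [[0, 0, 0], [0, 0, 0], [0, 0, 0]], "offset": [[0, 1, 0], [0, 1, 0], [0, 0, 0]], "claw": [-1, -1, -1]}}

```text
time_s: 17.18
tool_pos: [0.6163, 0.1761, 0.056]
ee_rot: [-179.9, -0.0, 174.3]
force: [-0.6, -0.7, -0.2]
opening: -0.0002
grip_force: 0.2
```

```bash
python3 -c "
from h import *
sp()"
```

```text
F jig [-0.5 -0.7 -0.2] TCP jig mm [ -0.2 -29.1  56. ] 17.1833
```

Request:
{"name": "servo_tool", "arguments": {"turn": [[0, 0, 0], [0, 0, 0], [0, 0, 0], [0, 0, 0]], "offset": [[0, 1, 0], [0, 1, 0], [0, 0, 0], [0, 0, 0]], "claw": [-1, -1, -1, -1]}}

```text
time_s: 17.52
tool_pos: [0.6165, 0.178, 0.056]
ee_rot: [-179.9, -0.0, 174.3]
force: [0.1, 0.0, -0.1]
opening: -0.0005
grip_force: 0.1
```

Request:
{"name": "servo_tool", "arguments": {"turn": [[0, 0, 0], [0, 0, 0], [0, 0, 0], [0, 0, 0]], "offset": [[0, 1, 0], [0, 0, 0], [0, 0, 0], [0, 0, 0]], "claw": [-1, -1, -1, -1]}}

```text
time_s: 17.85
tool_pos: [0.6166, 0.1789, 0.056]
ee_rot: [-179.9, -0.0, 174.3]
force: [-0.3, 0.2, 0.4]
opening: -0.0
grip_force: 0.1
```

```bash
python3 -c "
from h import *
sp()"
```

```text
F jig [-0.3  0.2  0.4] TCP jig mm [ -0.2 -26.3  56. ] 17.85
```

The fingertip may be thinner than assumed, so continue in 1 mm rows.

Request:
{"name": "servo_tool", "arguments": {"turn": [[0, 0, 0], [0, 0, 0], [0, 0, 0], [0, 0, 0]], "offset": [[0, 1, 0], [0, 1, 0], [0, 0, 0], [0, 0, 0]], "claw": [-1, -1, -1, -1]}}

```text
time_s: 18.18
tool_pos: [0.6169, 0.181, 0.0561]
ee_rot: [-179.9, -0.0, 174.3]
force: [-1.4, 0.5, 1.4]
opening: 0.0001
grip_force: 0.8
```

Request:
{"name": "servo_tool", "arguments": {"turn": [[0, 0, 0], [0, 0, 0], [0, 0, 0], [0, 0, 0]], "offset": [[0, 1, 0], [0, 1, 0], [0, 0, 0], [0, 0, 0]], "claw": [-1, -1, -1, -1]}}

```text
time_s: 18.52
tool_pos: [0.6171, 0.1829, 0.0562]
ee_rot: [-179.9, -0.0, 174.3]
force: [0.1, -1.3, 3.6]
opening: 0.0001
grip_force: 1.9
```

Request:
{"name": "servo_tool", "arguments": {"turn": [[0, 0, 0], [0, 0, 0], [0, 0, 0]], "offset": [[0, 1, 0], [0, 0, 0], [0, 0, 0]], "claw": [-1, -1, -1]}}

```text
time_s: 18.77
tool_pos: [0.6172, 0.1838, 0.0561]
ee_rot: [-179.9, -0.0, 174.3]
force: [-0.6, -3.1, 4.9]
opening: 0.0001
grip_force: 2.5
```

```bash
python3 -c "
from h import *
sp();st()"
```

```text
F jig [-0.3 -3.1  4.9] TCP jig mm [ -0.1 -21.3  56.1] 18.7667
F tool [ 0.3 -3.1 -4.9] M tool [ 0.52 -0.04 -0.02] back, dx(tool), dy: [ -37.2 -101.3   48. ] 0.00010755446015361342 18.7667
```

Resistance is building (3 N along y, 5 N up). I'll back off, clear the view and measure the pin.

Request:
{"name": "servo_tool", "arguments": {"turn": [[0, 0, 0], [0, 0, 0], [0, 0, 0], [0, 0, 0], [0, 0, 0]], "offset": [[0, -4, 0], [0, -8, 0], [0, 0, -30], [0, 0, -35], [0, -5, -35]], "claw": [-1, -1, -1, -1, -1]}}

```text
time_s: 19.18
tool_pos: [0.6146, 0.1668, 0.1565]
ee_rot: [-179.9, -0.2, 174.3]
force: [0.5, 0.5, 0.7]
opening: 0.0001
grip_force: 0.0
```

Request:
{"name": "servo_tool", "arguments": {"turn": [[0, 0, 0], [0, 0, 0], [0, 0, 0], [0, 0, 0], [0, 0, 0]], "offset": [[20, -30, -20], [20, -35, -10], [20, -35, 0], [20, -35, 0], [20, -35, 0]], "claw": [-1, -1, -1, -1, -1]}}

```text
time_s: 19.6
tool_pos: [0.4975, 0.0065, 0.1862]
ee_rot: [-179.9, -0.1, 174.4]
force: [0.7, -0.3, 0.1]
opening: 0.0002
grip_force: 0.0
```

Request:
{"name": "servo_tool", "arguments": {"turn": [[0, 0, 0], [0, 0, 0], [0, 0, 0], [0, 0, 0], [0, 0, 0]], "offset": [[20, -25, 0], [20, -25, 0], [20, 0, 0], [0, 0, 0], [0, 0, 0]], "claw": [-1, -1, -1, -1, -1]}}

```text
time_s: 20.02
tool_pos: [0.4339, -0.0364, 0.1866]
ee_rot: [-179.9, -0.0, 174.3]
force: [0.5, 0.2, 0.6]
opening: 0.0002
grip_force: 0.0
```

```bash
python3 - <<'E'
from h import *
M,o=JG;sp()
t=camera("top");cv2.imwrite("pics/t9f.png",t);cv2.imwrite("pics/s9f.png",camera("side"))
for f in("t5f","t9f"):
    g=cv2.cvtColor(cv2.imread(f"pics/{f}.png"),cv2.COLOR_BGR2GRAY).astype(np.float32)
    print(f,list(range(84,-76,-4)))
    for x in range(6,-7,-3):
        q=np.array([proj("top",o+M@[x/1000,y/1000,.046]) for y in range(84,-76,-4)],np.float32)
        print("%4d"%x,cv2.remap(g,q[:,0][None],q[:,1][None],1)[0].astype(int).tolist())
E
```

```text
F jig [0.5 0.2 0.6] TCP jig mm [-160.3 -258.9  186.6] 20.0167
t5f [84, 80, 76, 72, 68, 64, 60, 56, 52, 48, 44, 40, 36, 32, 28, 24, 20, 16, 12, 8, 4, 0, -4, -8, -12, -16, -20, -24, -28, -32, -36, -40, -44, -48, -52, -56, -60, -64, -68, -72]
   6 [164, 218, 155, 182, 198, 161, 156, 154, 155, 155, 152, 153, 155, 186, 235, 229, 215, 211, 207, 208, 215, 221, 216, 212, 213, 209, 212, 203, 198, 200, 209, 169, 133, 148, 181, 194, 185, 189, 189, 214]
   3 [139, 164, 149, 179, 197, 163, 150, 153, 151, 152, 151, 149, 151, 168, 235, 247, 245, 244, 243, 243, 243, 243, 244, 242, 242, 241, 241, 239, 239, 238, 233, 153, 120, 130, 209, 236, 199, 155, 157, 187]
   0 [132, 134, 140, 175, 198, 172, 150, 152, 153, 154, 155, 155, 155, 169, 238, 250, 250, 250, 249, 249, 249, 249, 249, 249, 249, 248, 248, 248, 248, 248, 243, 154, 129, 142, 225, 248, 212, 146, 153, 193]
  -3 [133, 132, 135, 166, 200, 180, 153, 155, 157, 157, 157, 158, 158, 164, 219, 238, 238, 240, 239, 239, 241, 242, 240, 241, 239, 241, 241, 241, 240, 241, 236, 148, 119, 138, 219, 242, 214, 145, 172, 215]
  -6 [133, 132, 133, 159, 201, 186, 
[... 677 characters left out ...]
3, 218, 155, 177, 216, 237, 236, 236, 236, 236, 236, 237, 237, 237, 237, 237, 237]
   0 [141, 143, 173, 191, 192, 190, 191, 191, 190, 190, 190, 191, 221, 251, 252, 252, 252, 251, 249, 158, 135, 154, 232, 251, 236, 151, 163, 206, 234, 233, 234, 234, 236, 236, 235, 235, 234, 234, 234, 234]
  -3 [142, 140, 160, 169, 173, 172, 171, 173, 174, 172, 171, 172, 184, 218, 234, 245, 246, 247, 243, 146, 128, 144, 226, 246, 239, 161, 191, 215, 230, 229, 229, 231, 231, 231, 231, 230, 230, 230, 230, 230]
  -6 [141, 141, 143, 142, 165, 168, 155, 158, 152, 152, 145, 148, 150, 154, 185, 216, 213, 209, 214, 173, 145, 142, 212, 235, 233, 203, 225, 233, 234, 235, 236, 234, 234, 234, 234, 235, 235, 235, 235, 236]
```

```bash
python3 - <<'E'
from h import *
L=lambda f:cv2.cvtColor(cv2.imread(f"pics/{f}.png"),cv2.COLOR_BGR2GRAY).astype(np.float32)
def sh(a,b,x,y,w,h):
    A=a[y:y+h,x:x+w];B=b[y:y+h,x:x+w];return [np.round(v,2) for v in cv2.phaseCorrelate(A,B,cv2.createHanningWindow((w,h),cv2.CV_32F))]
print("side plate",sh(L("s5f"),L("s9f"),208,240,48,56))
print("top plate",sh(L("t5f"),L("t9f"),150,190,18,32),"top jig",sh(L("t5f"),L("t9f"),205,180,30,45))
print("rack top",sh(L("top0"),L("t9f"),325,185,55,55),"disc",sh(L("top0"),L("t9f"),250,190,26,24),"driver",sh(L("top0"),L("t9f"),250,220,30,70))
E
```

```text
side plate [array([-0.19,  0.43]), np.float64(0.87)]
top plate [array([-0.26,  0.04]), np.float64(1.01)] top jig [array([-0.14,  0.38]), np.float64(0.95)]
rack top [array([ 0.05, -0.07]), np.float64(0.93)] disc [array([0.51, 0.01]), np.float64(0.99)] driver [array([  3.61, -14.19]), np.float64(0.54)]
```

The plate shifted about 0.5 mm towards +y under the push, so the pin did touch it, and the pin's rear end now reads about 90 mm short of the plate face. The arm is clear, so I'm handing in.

```bash
python3 -c "
from cell import *
print(job_done())"
```

```text
the job is handed in; nothing more can be done
None
```

I handed the job in at about 20 s: the tall plate is home in the jig's slot, the pin was pushed until it touched the plate, and the arm was clear; that rests on force readings and image measurements, since the hand-in gave no verdict and the arm hid the screwdriver in the last image.

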